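# Seat and lock a carving block's bayonet faceplate in its bench stand

## Robot

A 7-joint arm with a two-finger parallel gripper is mounted at the origin on a cart in front of the work surface, level with it; the furniture and walls round the work are solid. World frame = base frame: x ahead of the robot, y to its left, z up, the work surface at z = 0. Lengths are in m, angles in rad, forces in N, time in s.
With the tool pointing down it reaches from about 0.4 to 0.85 m from the base axis. Payload 4.5 kg.
Tool frame: the origin (TCP) lies midway between the tips of the shut fingers; the grasp point (between the pads) lies 19 mm behind it (r.grip_point_offset is the distance from the TCP to the grasp point, in m); z points along the fingers, y is the line along which they close (so a half turn about z gives the same grasp; the last joint's range is limited). The gripper opens to 88 mm and grips with 3 to 60 N. Pads are 18 mm wide; open, the fingers measure 123 mm over their backs; the gripper's body (75 mm by 187 mm) begins 45 mm behind the grasp point.
Start: joints at [1.254, 0.689, -0.195, 1.565, 0.157, 0.902, -0.215], TCP at [0.215, -0.587, 0.213] pointing down, gripper open.
Joint ranges: [-3.01, 3.01], [-0.46, 2.08], [-1.47, 1.51], [0.13, 2.56], [-1, 4.14], [0.04, 2.09], [-2.66, 2.66]. Speed limits (rad/s): [2.57, 2.57, 3.14, 3.14, 3.14, 3.14, 3.14].

## Interface

Orientations are given as a unit quaternion [x, y, z, w].
In Python, from plant import r, optics gives the robot as it stands.
- The arm moves only by the shell command python3 -m pendant 'ROWS' [OPENING] [FORCE]. ROWS is JSON, a list of rows, each a list of 6 numbers: the shift along the tool's x, y, z as a fraction of full scale, then the turn, a rotation vector about the tool's x, y, z as a fraction of full scale. A call has 1 to 5 rows; each row shifts and turns the commanded pose from where the row before left it, along the tool's axes as they then stand; what a row does not reach is not made up. Full scale, the value 1, is 0.025 m for a shift and pi rad for a turn. A row lasts 1/12 s, in which the tool goes at most 41.7 mm and 7.16 degrees, less where a joint would pass 70% of its speed; a pose out of reach is approached as far as the arm can. A call with a number of a shift or a turn outside -1 to 1 is refused whole. A call with a gripper value outside its range is refused whole. OPENING is the opening, from -1 (shut) to 1 (fully open), set as the call begins (- or left out, the last holds). The fingers move at their own pace and stop on an object; FORCE is the grip in N (left out, the last holds). Time passes only in rows, so rows that do not move let the fingers close. It gives the time, the measured TCP pose, the force, the opening and the grip force at its end, in the units of the state.
- r.get_state(): the state, without advancing time (a new reading comes with each control period).
- optics.snapshot(name): name is "scene" or "top" or "wrist"; returns (picture, depth): 400x640x3 uint8, blue, green, red; 400x640 float32, m along the optical axis (not along the pixel's ray), 0 where there is no reading.
- optics.calibration(name): a dict with "vfov" (degrees; the focal length in pixels is half the picture's height over the tangent of half this angle, whatever the lens; pixels are square), "cx", "cy" (the principal point, pixels), "cam_to_world" (4x4, takes a point from camera to world coordinates); the wrist camera has in their place "tool_from_camera" (4x4, takes a point from camera to tool coordinates, whose origin is the TCP and whose axes are the flange's). Camera axes: x right, y up, looking along -z (the intrinsics and any distortion apply to the point x, -y, -z); pixel columns grow to the right and rows downward; lengths in m; the calibration is good to about 2 mm. A picture is of the moment at which its call begins: read the wrist's pose just before it. calibration takes no time and is no camera call.
- r.finish_job(): hands the job in; it is judged then, once.
The state is a dict: "clock": time; "q": joint angles; "qd": joint speeds; "joint_torque": joint torques, N m; "tool_pos": TCP position; "eef_rot": TCP orientation; "contact_force": force on the tool from outside, world axes, zero at the start; "moment": the same for the moment, N m; "opening": opening from 0.0 (shut) to 1.0 (fully open); "finger_force": force on a finger pad.
Only numpy, scipy, OpenCV 4.12 (cv2) and the standard library are available. Lean on these libraries where they do the work, as an engineer would, in place of code of your own. Each camera call takes 0.05 s, during which the arm holds its last target. There are 200 camera calls.

## Task

The carving block on its round faceplate has been set on the bench stand askew, so its four lugs ride on top of the socket and it stands high. Push the block round until the lugs meet the notches and the plate drops fully home, then push it on round clockwise (seen from above) to its stop, so that it is locked for carving. Leave the tools lying round it alone.

Things in the scene. Friction and masses are not known exactly. Their poses are not given: they have to be found in the camera images.
- stand: Dark iron stand bolted to the bench: square foot 150 x 150 x 12 mm with a bolt near each corner, and on it a round socket, 124 mm across, its flat top 50 mm above the bench. Origin: centre of the underside, on the bench and on the socket's upright axis; z up, x and y square to the foot's sides.
- mouth (a point): Centre of the socket's mouth, 50 mm above the bench. Bore 62 mm; four notches, 24 mm wide, out to 50 mm from the axis, in line with the stand's +x, +y, -x, -y (a cast rib under each). Under the 7 mm thick mouth ring a track leads from each notch clockwise (seen from above) to a solid stop 38 degrees past the notch; anticlockwise it is closed.
- faceplate: Loose round aluminium plate, 144 mm across, 12 mm thick, with a squared pale wood block screwed centrally on it: 108 mm along x, 151 mm along y, 55 mm high, upright sides; about 0.7 kg together. Push the block's sides, best low and near an end; 2 to 6 N turns it. Origin: centre of the plate's underside; z up; block from 12 to 67 mm above the origin.
- lugs (a point): On the axis, 16 mm under the plate, level with the underside of its four lugs: 14 mm wide, 7 mm high, out to 48 mm, in line with the plate's (and block's) +x, +y, -x, -y. They sit on a spigot 60 mm across, 36 mm long, that stands in the bore. At the start they ride on the socket top (origin 66 mm high); block square with the foot within about 5 degrees, any way round: it drops, origin 50 mm high.
- chisel: Carving chisel, 195 mm long, 24 mm high, lying loose beside the stand; leave it alone. Origin: centre of its underside.
- brush: Flat brush with a wooden handle, 156 mm long, 15 mm high, lying loose on the other side; leave it alone. Origin: centre of its underside.
- sander: Sanding block, 22 x 88 x 18 mm, lying loose behind the stand; leave it alone. Origin: centre of its underside.

How it is judged:
On the way:
1. the plate has dropped home into the socket (z of faceplate in the frame of stand below 0.053 m), for 0.1 s.
At the end, for the whole second after the job is handed in: The faceplate lies flat on the socket (origin within 3 mm of 50 mm above the bench, centred within 4 mm) and is turned clockwise at least 30 degrees past the notches (the stop is at 38), at rest (z of faceplate in the frame of stand between 0.047 and 0.053 m and horizontal distance between faceplate and stand below 0.004 m and angle between faceplate's own z axis and vertical below 0.05 rad and angle between the x axis of faceplate and the x axis of stand, either way round between 0.53 and 1.04 rad and linear speed of faceplate below 0.01 m/s and angular speed of faceplate below 0.05 rad/s); the robot touches nothing.
It fails at once if the block is tipped or lifted off the stand (angle between faceplate's own z axis and vertical above 0.3 rad or horizontal distance between faceplate and stand above 0.02 m).
It fails at once if the chisel, brush or sanding block is moved more than 30 mm (distance of any of chisel, brush, sander from where it was at the start of the episode above 0.03 m).
It also fails if it takes over 45 s, if anything falls off the work surface, if the arm or the gripper's body presses on something with over 40 N, if the wrist force passes 120 N, or if a joint passes its speed limit or range.

## Working session

There is one attempt and no reset: what is moved stays moved. The work goes in short steps, Python scripts to look and compute and a shell command to move; the robot and the scene stay as the last step left them, time stands still between calls to the robot, and variables do not carry over. Pictures are saved under pics/ and viewed, at most 10 in all, crops included, and the job is handed in when it is done.

```bash
mkdir -p pics; ls; python3 - <<'E'
from plant import r, optics
import cv2,numpy as np
for n in ("top","scene"):
    p,d=optics.snapshot(n); c=optics.calibration(n)
    cv2.imwrite(f"pics/{n}0.png",p); np.save(f"pics/{n}0.npy",d); print(n,c)
s=r.get_state(); print(s)
E
```

```text
pics
top {'vfov': 52.342163718805004, 'cx': 320.6540148181672, 'cy': 191.0469845810303, 'cam_to_world': array([[-0.00644813,  0.9953253 , -0.0963637 ,  0.54284874],
       [-0.99988095, -0.00506661,  0.01457431,  0.09829484],
       [ 0.01401794,  0.09644621,  0.99523948,  1.13548535],
       [ 0.        ,  0.        ,  0.        ,  1.        ]])}
scene {'vfov': 54.18631191297142, 'cx': 321.2041776861167, 'cy': 204.13827207618039, 'cam_to_world': array([[-0.87892645,  0.26496239, -0.39658949,  0.21152587],
       [-0.4766347 , -0.45735796,  0.75076166,  0.87711867],
       [ 0.01754024,  0.84889259,  0.52827427,  0.65362473],
       [ 0.        ,  0.        ,  0.        ,  1.        ]])}
{'clock': 0.1, 'q': array([ 1.25380063,  0.6898608 , -0.19452916,  1.56619894,  0.15730784,
        0.9024813 , -0.21510754]), 'qd': array([ 0.00164447, -0.00232364,  0.0003268 , -0.00388685, -0.00224538,
        0.00107072, -0.00066386]), 'joint_torque': array([-3.71249378e-03, -5.28507328e+01, -1.27194073e+00, -1.53838259e+01,
       -5.26720297e-02,  1.95285116e-03,  5.56601651e-05]), 'tool_pos': array([ 0.21454096, -0.58640937,  0.21222597]), 'eef_rot': array([ 9.84650299e-01,  1.74537051e-01, -1.91570290e-04, -7.54483599e-04]), 'contact_force': array([ 0.82044034, -0.39006235,  0.77467247]), 'moment': array([0.04744729, 0.01316279, 0.08300471]), 'finger_force': 0.0, 'opening': 0.9975295882004344}
```

View pics/top0.png

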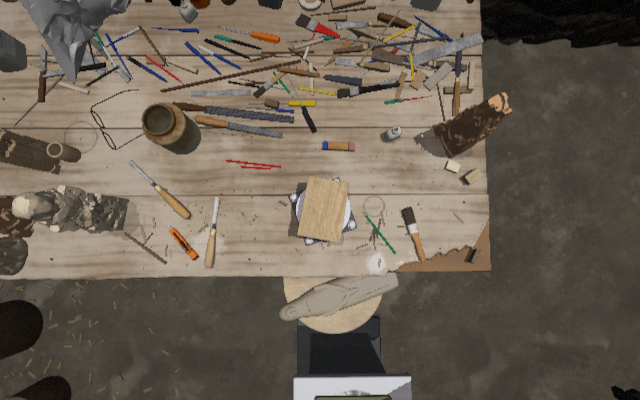

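View pics/scene0.png

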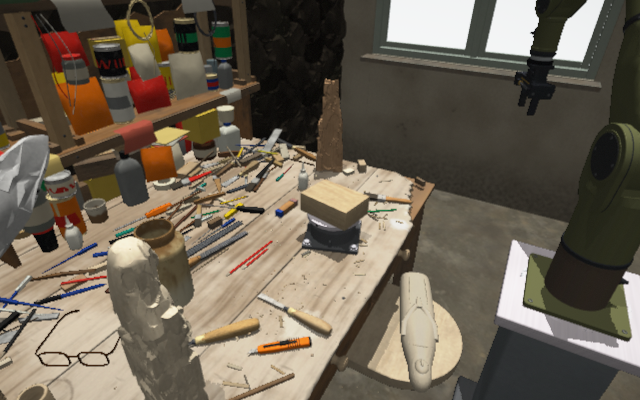

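The top view shows the block at about (325,210), rotated slightly. The stand's foot corners show from under it. The chisel is at (213,232), the brush at (413,235) and the sander at (338,146). Next I'll measure them.

```bash
cat > h.py <<'E'
from plant import r, optics
import cv2,numpy as np
def look(n):
    p,d=optics.snapshot(n); c=optics.calibration(n)
    f=200/np.tan(np.radians(c["vfov"]/2)); v,u=np.mgrid[0:400,0:640]
    P=np.stack([(u-c["cx"])/f*d,-(v-c["cy"])/f*d,-d],-1)
    T=c["cam_to_world"]; return p,d,P@T[:3,:3].T+T[:3,3]
def block(W,d):
    m=(d>0)&(W[...,2]>.085)&(abs(W[...,0]-.55)<.25)&(abs(W[...,1]-.09)<.13)&(W[...,2]<.16)
    n,l,s,_=cv2.connectedComponentsWithStats(m.astype(np.uint8)); k=1+s[1:,4].argmax()
    top=np.median(W[l==k][:,2]); q=W[(l==k)&(abs(W[...,2]-top)<.008)]
    R=cv2.minAreaRect((q[:,:2]*1000).astype(np.float32)); return R,top,cv2.boxPoints(R)
E
python3 - <<'E'
from h import *
p,d,W=look("top")
R,t,b=block(W,d); print(R,t,b)
np.set_printoptions(precision=3,suppress=True)
for v,u in [(232,213),(200,217),(265,209),(235,413),(210,407),(258,420),(146,323),(146,354),(237,307),(180,325),(250,330)]: print(u,v,W[v,u])
c=p[160:290,180:440]; cv2.imwrite("pics/c1.png",cv2.resize(c,None,fx=3,fy=3,interpolation=cv2.INTER_CUBIC))
E
```

```text
((595.6061401367188, 77.4493637084961), (106.8207015991211, 150.03271484375), 79.39090728759766) 0.1319083634310596 [[512.0388    38.763058]
 [659.50696   11.140938]
 [679.17346  116.135666]
 [531.7053   143.75778 ]]
213 232 [0.541 0.377 0.013]
217 200 [0.629 0.37  0.004]
209 265 [0.452 0.384 0.021]
413 235 [ 0.529 -0.172  0.012]
407 210 [ 0.598 -0.157  0.013]
420 258 [ 0.466 -0.189  0.011]
323 146 [0.778 0.075 0.016]
354 146 [ 0.777 -0.012  0.019]
307 237 [0.527 0.118 0.131]
325 180 [0.667 0.073 0.133]
330 250 [0.489 0.057 0.001]
```

View pics/c1.png

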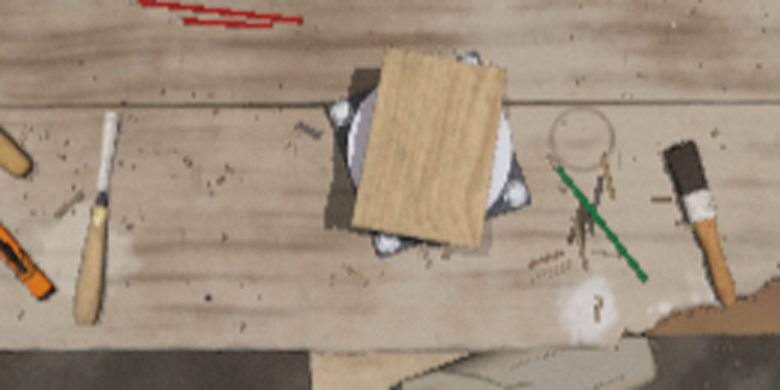

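The crop shows the foot's corners at crop (325,105), (380,256), (530,203) and (475,52). That puts the foot at roughly 20° yaw while the block is near -10.6°, so about 30° counter-clockwise brings them into line. I'll refine this from the mask.

```bash
python3 - <<'E'
from h import *
np.set_printoptions(precision=4,suppress=True)
p,d,W=look("top")
dx=np.hypot(W[...,0]-.595,W[...,1]-.077)
m=(d>0)&(dx<.115)&(W[...,2]>.007)&(W[...,2]<.03)
q=W[m][:,:2]*1000; print(m.sum(), cv2.minAreaRect(q.astype(np.float32)), cv2.boxPoints(cv2.minAreaRect(q.astype(np.float32))))
# ray-cast corners z=12mm
c=optics.calibration("top"); f=200/np.tan(np.radians(c["vfov"]/2)); T=c["cam_to_world"]
C=[]
for a,b in [(325,105),(380,256),(530,203),(475,52)]:
    u,v=a/3+180-.33,b/3+160-.33; ray=T[:3,:3]@[(u-c["cx"])/f,-(v-c["cy"])/f,-1]; C.append((T[:3,3]+ray*(.012-T[2,3])/ray[2])[:2]*1000)
print(np.array(C),np.mean(C,0)); print(block(W,d)[0])
g=(d>0)&(W[...,0]>.15)&(W[...,0]<.5)&(W[...,1]>-.6)&(W[...,1]<.35); print("max z path",np.percentile(W[g][:,2],[50,99,100]))
E
python3 -m pendant '[[1,-1,0,0,0,0],[1,-1,0,0,0,0],[1,-1,0,0,0,0],[1,-1,0,0,0,0],[1,-1,0,0,0,0]]' -1 20
```

```text
391 ((597.87939453125, 72.53216552734375), (149.56134033203125, 201.9160614013672), 19.70743179321289) [[493.4341 142.3594]
 [561.5237 -47.7298]
 [702.3247   2.7049]
 [634.2351 192.7941]]
[[642.0136 172.3016]
 [503.4471 121.9933]
 [550.7433 -15.7675]
 [690.6748  33.2708]] [596.7197  77.9496]
((595.5191040039062, 77.15805053710938), (107.03080749511719, 149.9972686767578), 79.19570922851562)
max z path [-0.2281  0.3067  0.3447]
clock: 0.62
tool_pos: [0.2896, -0.425, 0.2129]
eef_rot: [0.985, 0.174, 0.0, -0.0]
contact_force: [1.0, 0.5, -0.6]
opening: 0.646
finger_force: 0.0
```

```bash
python3 -m pendant '[[1,-1,0,0,0,0],[1,-1,0,0,0,0],[1,-1,0,0,0,0],[1,-1,0,0,0,0],[1,-1,0,0,0,0]]' -1 20; python3 -m pendant '[[1,-1,0,0,0,0],[1,-1,0,0,0,0],[1,-1,0,0,0,0],[1,-1,0,0,0,0],[1,-1,0,0,0,0]]';python3 -m pendant '[[1,-1,0,0,0,0],[1,-1,0,0,0,0],[1,-1,0,0,0,0],[1,-1,0,0,0,0],[0,0,0,0,0,0]]'
```

```text
clock: 1.03
tool_pos: [0.3641, -0.2647, 0.213]
eef_rot: [0.985, 0.174, 0.0, 0.0]
contact_force: [0.7, 0.8, 0.5]
opening: 0.268
finger_force: 0.0
clock: 1.45
tool_pos: [0.4385, -0.1043, 0.213]
eef_rot: [0.985, 0.175, 0.0, 0.0]
contact_force: [0.9, -1.0, 1.1]
opening: 0.004
finger_force: 0.0
clock: 1.87
tool_pos: [0.501, 0.0313, 0.2132]
eef_rot: [0.984, 0.18, 0.003, -0.002]
contact_force: [1.4, 0.8, -0.4]
opening: 0.006
finger_force: 0.0
```

```bash
python3 -m pendant '[[0.8,-1,0,0,0,0],[0.8,-1,0,0,0,0],[0.8,-1,0,0,0,0],[0.8,-1,0,0,0,0],[0.8,-1,0,0,0,0]]'; python3 -m pendant '[[0,0,0,0,0,0],[0,0,0,0,0,0],[0,0,0,0,0,0]]'
```

```text
clock: 2.28
tool_pos: [0.5487, 0.1754, 0.2128]
eef_rot: [0.985, 0.175, -0.0, 0.0]
contact_force: [1.2, 0.4, 0.0]
opening: 0.003
finger_force: 0.0
clock: 2.53
tool_pos: [0.5482, 0.173, 0.2126]
eef_rot: [0.985, 0.174, -0.001, 0.001]
contact_force: [-0.0, -0.6, 0.2]
opening: 0.006
finger_force: 0.0
```

```bash
python3 -m pendant '[[0,0,1,0,0,0],[0,0,1,0,0,0],[0,0,1,0,0,0],[0,0,1,0,0,0],[0,0,1,0,0,0]]'; python3 -m pendant '[[0,0,0,0,0,0],[0,0,0,0,0,0]]'
```

```text
clock: 2.95
tool_pos: [0.5485, 0.1716, 0.0871]
eef_rot: [0.985, 0.173, -0.0, 0.001]
contact_force: [0.4, 0.1, 0.1]
opening: 0.003
finger_force: 0.0
clock: 3.12
tool_pos: [0.5478, 0.172, 0.0874]
eef_rot: [0.985, 0.174, -0.001, 0.001]
contact_force: [0.1, -0.4, -0.1]
opening: 0.006
finger_force: 0.0
```

```bash
P='import sys'; python3 -m pendant '[[-0.09,0.066,0,0,0,0],[-0.09,0.066,0,0,0,0],[-0.09,0.066,0,0,0,0],[-0.09,0.066,0,0,0,0],[-0.09,0.066,0,0,0,0]]'; python3 -m pendant '[[-0.09,0.066,0,0,0,0],[-0.09,0.066,0,0,0,0],[-0.09,0.066,0,0,0,0],[-0.09,0.066,0,0,0,0],[-0.09,0.066,0,0,0,0]]'; python3 - <<'E'
from h import *
p,d,W=look("top"); R=block(W,d); print(R[:2])
E
```

```text
clock: 3.53
tool_pos: [0.5411, 0.1622, 0.0888]
eef_rot: [0.985, 0.174, 0.001, -0.0]
contact_force: [-0.1, 0.3, 0.3]
opening: 0.004
finger_force: 0.0
clock: 3.95
tool_pos: [0.5329, 0.1527, 0.0882]
eef_rot: [0.985, 0.175, 0.0, -0.001]
contact_force: [-1.0, 5.6, 4.9]
opening: 0.002
finger_force: 3.1
(((594.492919921875, 76.48179626464844), (105.6963119506836, 150.15904235839844), 85.48841857910156), np.float64(0.13187795854241824))
```

```bash
python3 -m pendant '[[-0.09,0.07,0,0,0,0],[-0.09,0.07,0,0,0,0],[-0.09,0.07,0,0,0,0],[-0.09,0.07,0,0,0,0],[-0.09,0.07,0,0,0,0]]'; python3 -m pendant '[[-0.06,0.07,0,0,0,0],[-0.06,0.07,0,0,0,0],[-0.06,0.07,0,0,0,0],[-0.06,0.07,0,0,0,0]]'; python3 - <<'E'
from h import *
p,d,W=look("top"); R=block(W,d); print(R[:2])
E
```

```text
clock: 4.42
tool_pos: [0.5243, 0.1429, 0.0885]
eef_rot: [0.984, 0.176, -0.0, -0.002]
contact_force: [-3.4, 9.6, 7.4]
opening: 0.007
finger_force: 5.1
clock: 4.75
tool_pos: [0.5195, 0.1351, 0.0884]
eef_rot: [0.984, 0.177, -0.001, -0.003]
contact_force: [-6.3, 11.8, 9.3]
opening: 0.005
finger_force: 6.3
(((592.6142578125, 74.68999481201172), (151.34458923339844, 104.10150909423828), 9.004169464111328), np.float64(0.13295934599639647))
```

```bash
python3 -m pendant '[[-0.03,0.07,0,0,0,0],[-0.03,0.07,0,0,0,0],[-0.03,0.07,0,0,0,0]]'; python3 - <<'E'
from h import *
p,d,W=look("top"); R=block(W,d); print(R[:2])
E
```

```text
clock: 5.05
tool_pos: [0.5173, 0.1301, 0.0882]
eef_rot: [0.984, 0.177, -0.003, -0.003]
contact_force: [-10.2, 13.8, 11.4]
opening: 0.004
finger_force: 8.1
(((593.330078125, 74.52529907226562), (151.3693389892578, 104.48934936523438), 12.158612251281738), np.float64(0.1329516631080787))
```

```bash
python3 -m pendant '[[-0.12,0.04,-0.03,0,0,0],[-0.12,0.04,-0.03,0,0,0],[-0.12,0.04,-0.03,0,0,0]]'; python3 - <<'E'
from h import *
p,d,W=look("top"); R=block(W,d); print(R[:2])
E
```

```text
clock: 5.35
tool_pos: [0.5116, 0.1214, 0.0899]
eef_rot: [0.984, 0.176, -0.002, -0.002]
contact_force: [-2.4, 5.8, 1.9]
opening: 0.005
finger_force: 3.1
(((592.465087890625, 69.45567321777344), (140.9910888671875, 105.1737289428711), 13.365586280822754), np.float64(0.13606473956905496))
```

```bash
cat >> h.py <<'E'
def tilt(W,d,R):
    c=np.array(R[0])/1000; m=(d>0)&(np.hypot(W[...,0]-c[0],W[...,1]-c[1])<.042)&(W[...,2]>.085)&(W[...,2]<.155)
    q=W[m]; k,*_=np.linalg.lstsq(np.c_[q[:,:2]-c,np.ones(len(q))],q[:,2],rcond=None)
    res=abs(q[:,2]-np.c_[q[:,:2]-c,np.ones(len(q))]@k).max(); return k,res
E
python3 - <<'E'
from h import *
p,d,W=look("top"); R=block(W,d); print(R, tilt(W,d,R[0]))
cv2.imwrite("pics/c2.png",cv2.resize(p[150:280,220:420],None,fx=4,fy=4,interpolation=cv2.INTER_CUBIC))
E
```

```text
(((589.945068359375, 68.94792175292969), (146.46897888183594, 104.79002380371094), 14.030294418334961), np.float64(0.1362480790062074), array([[5.06192932e+02, 1.02025276e+02],
       [5.31597717e+02, 3.61379623e-01],
       [6.73697205e+02, 3.58705673e+01],
       [6.48292419e+02, 1.37534470e+02]], dtype=float32)) (array([0.05512039, 0.10318668, 0.13529375]), np.float64(0.007221896872360162))
```

View pics/c2.png

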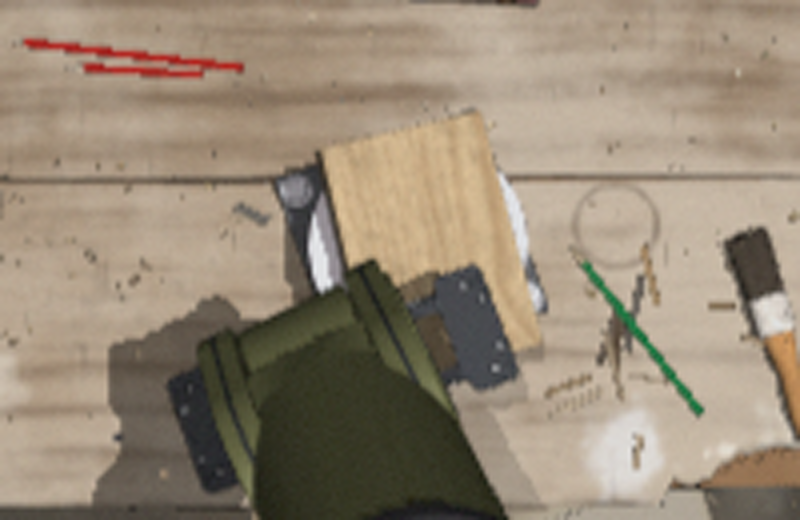

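The view shows the block near alignment with the gripper body over its near end, and the depth suggests the block is tilted. I'll back off a little and re-measure with the gripper pixels left out.

```bash
python3 -m pendant '[[0.05,-0.2,0,0,0,0],[0,-0.3,0,0,0,0],[0,-0.4,0,0,0,0],[0,-0.4,0,0,0,0],[0,0,0,0,0,0]]'; cat >> h.py <<'E'
def wood():
    p,d,W=look("top"); h=cv2.cvtColor(p,cv2.COLOR_BGR2HSV)
    m=((d>0)&(W[...,2]>.09)&(W[...,2]<.16)&(abs(W[...,0]-.596)<.11)&(abs(W[...,1]-.077)<.11)&(p.min(2)>75)).astype(np.uint8)
    n,l,s,_=cv2.connectedComponentsWithStats(m); k=1+s[1:,4].argmax(); q=W[l==k]
    A=np.c_[q[:,:2]-[.596,.0775],np.ones(len(q))]
    for _ in range(5):
        kk=np.linalg.lstsq(A,q[:,2],rcond=None)[0]; g=abs(q[:,2]-A@kk)<.004; q,A=q[g],A[g]
    R=cv2.minAreaRect((q[:,:2]*1000).astype(np.float32))
    print("plane",kk.round(4),len(q),"rect",[np.round(x,1) for x in R]); return p
E
python3 - <<'E'
from h import *
wood()
E
```

```text
clock: 5.87
tool_pos: [0.5036, 0.1528, 0.0901]
eef_rot: [0.984, 0.177, -0.0, -0.001]
contact_force: [-0.5, 0.2, -0.0]
opening: 0.006
finger_force: 0.0
plane [1.00e-04 2.40e-03 1.16e-01] 2015 rect [array([595.5,  78.7]), array([150.7, 105.9]), np.float64(16.0)]
```

The plate has dropped home: the top is at 0.116 m, it's flat, and the yaw is 16°. Next I'll push the far end from the same side to turn it clockwise.

```bash
python3 -m pendant '[[1,0,0,0,0,0],[1,0,0,0,0,0],[1,0,0,0,0,0],[1,0,0,0,0,0],[1,0,0,0,0,0]]';  python3 -m pendant '[[0,0,0.3,0,0,0],[0,0,0.3,0,0,0],[0,0.2,0,0,0,0],[0,0.2,0,0,0,0],[0,0.2,0,0,0,0]]'; python3 -m pendant '[[0,0.2,0,0,0,0],[0,0.2,0,0,0,0],[0,0,0,0,0,0]]'
```

```text
clock: 6.33
tool_pos: [0.623, 0.1921, 0.0901]
eef_rot: [0.985, 0.174, -0.0, 0.0]
contact_force: [0.4, 0.3, -0.5]
opening: 0.007
finger_force: 0.0
clock: 6.75
tool_pos: [0.6264, 0.1769, 0.075]
eef_rot: [0.985, 0.174, -0.001, 0.001]
contact_force: [-0.4, -0.0, 0.6]
opening: 0.007
finger_force: 0.0
clock: 7.0
tool_pos: [0.6313, 0.1667, 0.0756]
eef_rot: [0.985, 0.173, 0.0, 0.001]
contact_force: [-0.0, -0.5, 0.1]
opening: 0.009
finger_force: 0.0
```

```bash
python3 -m pendant '[[0.055,0.08,0,0,0,0],[0.055,0.08,0,0,0,0],[0.055,0.08,0,0,0,0],[0.055,0.08,0,0,0,0],[0.055,0.08,0,0,0,0]]';  python3 -m pendant '[[0.055,0.08,0,0,0,0],[0.055,0.08,0,0,0,0],[0.055,0.08,0,0,0,0],[0.03,0.09,0,0,0,0],[0.03,0.09,0,0,0,0]]'; python3 - <<'E'
from h import *
wood()
E
```

```text
clock: 7.42
tool_pos: [0.6405, 0.1621, 0.0751]
eef_rot: [0.985, 0.175, -0.0, -0.0]
contact_force: [-1.7, 1.1, 0.4]
opening: 0.003
finger_force: 1.0
clock: 7.83
tool_pos: [0.6487, 0.1564, 0.0752]
eef_rot: [0.985, 0.175, -0.0, -0.001]
contact_force: [-1.0, 3.6, 0.9]
opening: 0.006
finger_force: 1.4
plane [-0.0002 -0.0014  0.1159] 715 rect [array([600.1,  50.6]), array([149.4,  49.9]), np.float64(10.1)]
```

Turning well (now 10°) and lightly loaded. I'll continue.

```bash
python3 -m pendant '[[0.03,0.09,0,0,0,0],[0.03,0.09,0,0,0,0],[0.03,0.09,0,0,0,0],[0.03,0.09,0,0,0,0],[0.03,0.09,0,0,0,0]]';  python3 -m pendant '[[0.02,0.09,0,0,0,0],[0.02,0.09,0,0,0,0],[0.02,0.09,0,0,0,0],[0.02,0.09,0,0,0,0],[0.02,0.09,0,0,0,0]]'; python3 - <<'E'
from h import *
wood()
E
```

```text
clock: 8.3
tool_pos: [0.657, 0.1492, 0.0758]
eef_rot: [0.984, 0.176, 0.001, -0.003]
contact_force: [-2.4, 8.2, 3.7]
opening: 0.005
finger_force: 3.6
clock: 8.72
tool_pos: [0.6645, 0.1394, 0.0762]
eef_rot: [0.984, 0.176, 0.002, -0.003]
contact_force: [-0.3, 6.7, 2.2]
opening: 0.006
finger_force: 3.7
plane [0.0046 0.0279 0.1168] 244 rect [array([641.1,  28.1]), array([69.8, 36.6]), np.float64(26.3)]
```

```bash
python3 -m pendant '[[0.01,0.09,0,0,0,0],[0.01,0.09,0,0,0,0],[0.01,0.09,0,0,0,0],[0,0.09,0,0,0,0]]';  python3 -m pendant '[[0,0.09,0,0,0,0],[0,0.09,0,0,0,0],[0,0.09,0,0,0,0]]'
```

```text
clock: 9.1
tool_pos: [0.6691, 0.1306, 0.0762]
eef_rot: [0.984, 0.175, 0.003, -0.002]
contact_force: [1.4, 7.3, 0.2]
opening: 0.007
finger_force: 3.7
clock: 9.35
tool_pos: [0.6711, 0.1265, 0.0763]
eef_rot: [0.984, 0.176, 0.003, -0.004]
contact_force: [-0.7, 12.1, 2.5]
opening: 0.009
finger_force: 5.9
```

```bash
python3 -m pendant '[[0,0.09,0,0,0,0],[0,0.09,0,0,0,0],[0,0.09,0,0,0,0]]'; python3 -m pendant '[[0,-0.5,0,0,0,0],[0,-1,0,0,0,0],[0,-1,0,0,0,0],[0,-1,0,0,0,0],[0,-1,0,0,0,0]]'; python3 -m pendant '[[0,0,-1,0,0,0],[0,0,-1,0,0,0],[0,-1,-1,0,0,0],[0,-1,0,0,0,0],[0,0,0,0,0,0]]'; python3 - <<'E'
from h import *
p=wood(); cv2.imwrite("pics/c3.png",cv2.resize(p[150:280,180:440],None,fx=3,fy=3))
E
```

```text
clock: 9.6
tool_pos: [0.6714, 0.1261, 0.0764]
eef_rot: [0.984, 0.177, 0.002, -0.007]
contact_force: [-4.0, 19.4, 3.9]
opening: 0.0
finger_force: 9.1
clock: 10.02
tool_pos: [0.6334, 0.2193, 0.0752]
eef_rot: [0.985, 0.174, 0.001, 0.001]
contact_force: [-0.3, -0.0, -0.0]
opening: 0.005
finger_force: 0.0
clock: 10.43
tool_pos: [0.6149, 0.2736, 0.1523]
eef_rot: [0.984, 0.178, 0.002, -0.003]
contact_force: [-0.7, 1.1, -0.8]
opening: 0.006
finger_force: 0.0
plane [-0.0014  0.0003  0.1159] 2408 rect [array([595.8,  75.9]), array([106.9, 149.6]), np.float64(72.8)]
```

View pics/c3.png

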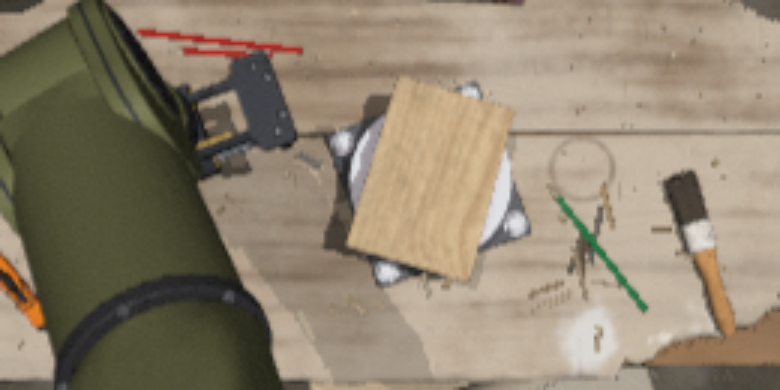

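The picture shows the plate seated, the block turned about 37° clockwise past the notches and against its stop, and the gripper clear. Brush hasn't moved; the arm hides the chisel but stays well above it.

```bash
python3 -c "
from plant import r
print(r.finish_job())"
```

```text
the job is handed in; nothing more can be done
None
```

The faceplate dropped home and the block is turned about 37° clockwise past the notches, against its stop. I handed the job in with the gripper clear; no verdict came back. I didn't touch the tools, though the arm hid the chisel in the last picture.

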